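# Set the stock tags on the brake block stand

### The job

Each brake block in the blue stand has its own hinged metal tag on the rail in front of it. Push tags over with the fingertips, without pinching them, until the tags of the two full-thickness blocks lean towards their blocks (disc face up) and the tags of the two worn, thin blocks lean away from theirs, towards the robot (bar face up), every tag resting against its stop; some tags may already be right. Do not shift or lift the blocks or the other things on the bench, and finish clear of everything.

Things in the scene. Friction and masses are not known exactly. Their poses are not given: they have to be found in the camera images.
- stand: Blue iron stand, fixed, foot 180 x 330 mm. Origin on the bench at its middle; x from tag rail to blocks (away from the robot), y along the row, z up. Slots at y = +-37.5 and +-112.5 mm, each with an upright block centred at x = 40 mm, its top 142 mm above the bench, dividers 55 mm high. Rail along y at x = -60 mm, top 146 mm up, end posts at y = +-155 mm; one tag on it before each block.
- full_1: A full-thickness composite brake block standing upright in a slot, loose: 74 mm deep along the stand's x, 42 mm thick along the row (plus a 5 mm lug on its steel back), 130 mm tall. Origin at the centre of its underside, axes as the stand's. Which slot it stands in varies.
- full_2: A full-thickness composite brake block standing upright in a slot, loose: 74 mm deep along the stand's x, 42 mm thick along the row (plus a 5 mm lug on its steel back), 130 mm tall. Origin at the centre of its underside, axes as the stand's. Which slot it stands in varies.
- worn_1: A worn thin composite brake block standing upright in a slot, loose: 74 mm deep along the stand's x, 20 mm thick along the row (plus a 5 mm lug on its steel back), 130 mm tall. Origin at the centre of its underside, axes as the stand's. Which slot it stands in varies.
- worn_2: A worn thin composite brake block standing upright in a slot, loose: 74 mm deep along the stand's x, 20 mm thick along the row (plus a 5 mm lug on its steel back), 130 mm tall. Origin at the centre of its underside, axes as the stand's. Which slot it stands in varies.
- holder_a: Steel hinge bracket of one tag (60 mm wide), fixed on the rail; which slot it belongs to varies. Origin on the tag's hinge axis at the tag's middle, 160 mm above the bench; x towards its block (the block's centre is 100 mm away along this x, at the same y within 16 mm), y along the hinge, z up.
- tag_a (a joint): Hinge angle of the tag in holder_a: plain metal plate 44 mm wide, 6 thick, reaching 60 mm from the axis. 0 = upright; +0.7 rad = on its stop leaning to its block, disc face up; -0.7 = on the other stop leaning to the robot, bar face up. Swings freely (80 g; under 0.5 N at the free edge moves it); past upright it falls to the stop by itself. Starts near a stop.
- tag_a_edge (a point): Middle of that tag's free edge, 60 mm from the hinge axis; z along the tag away from the hinge. The tag face on its -x side (robot's side when upright) carries a raised plain disc 28 mm across, the face on its +x side a raised bar 38 x 8 mm, both 2 mm high and 36 mm from the axis.
- holder_b: Steel hinge bracket of one tag (60 mm wide), fixed on the rail; which slot it belongs to varies. Origin on the tag's hinge axis at the tag's middle, 160 mm above the bench; x towards its block (the block's centre is 100 mm away along this x, at the same y within 16 mm), y along the hinge, z up.
- tag_b (a joint): Hinge angle of the tag in holder_b: plain metal plate 44 mm wide, 6 thick, reaching 60 mm from the axis. 0 = upright; +0.7 rad = on its stop leaning to its block, disc face up; -0.7 = on the other stop leaning to the robot, bar face up. Swings freely (80 g; under 0.5 N at the free edge moves it); past upright it falls to the stop by itself. Starts near a stop.
- tag_b_edge (a point): Middle of that tag's free edge, 60 mm from the hinge axis; z along the tag away from the hinge. The tag face on its -x side (robot's side when upright) carries a raised plain disc 28 mm across, the face on its +x side a raised bar 38 x 8 mm, both 2 mm high and 36 mm from the axis.
- holder_c: Steel hinge bracket of one tag (60 mm wide), fixed on the rail; which slot it belongs to varies. Origin on the tag's hinge axis at the tag's middle, 160 mm above the bench; x towards its block (the block's centre is 100 mm away along this x, at the same y within 16 mm), y along the hinge, z up.
- tag_c (a joint): Hinge angle of the tag in holder_c: plain metal plate 44 mm wide, 6 thick, reaching 60 mm from the axis. 0 = upright; +0.7 rad = on its stop leaning to its block, disc face up; -0.7 = on the other stop leaning to the robot, bar face up. Swings freely (80 g; under 0.5 N at the free edge moves it); past upright it falls to the stop by itself. Starts near a stop.
- tag_c_edge (a point): Middle of that tag's free edge, 60 mm from the hinge axis; z along the tag away from the hinge. The tag face on its -x side (robot's side when upright) carries a raised plain disc 28 mm across, the face on its +x side a raised bar 38 x 8 mm, both 2 mm high and 36 mm from the axis.
- holder_d: Steel hinge bracket of one tag (60 mm wide), fixed on the rail; which slot it belongs to varies. Origin on the tag's hinge axis at the tag's middle, 160 mm above the bench; x towards its block (the block's centre is 100 mm away along this x, at the same y within 16 mm), y along the hinge, z up.
- tag_d (a joint): Hinge angle of the tag in holder_d: plain metal plate 44 mm wide, 6 thick, reaching 60 mm from the axis. 0 = upright; +0.7 rad = on its stop leaning to its block, disc face up; -0.7 = on the other stop leaning to the robot, bar face up. Swings freely (80 g; under 0.5 N at the free edge moves it); past upright it falls to the stop by itself. Starts near a stop.
- tag_d_edge (a point): Middle of that tag's free edge, 60 mm from the hinge axis; z along the tag away from the hinge. The tag face on its -x side (robot's side when upright) carries a raised plain disc 28 mm across, the face on its +x side a raised bar 38 x 8 mm, both 2 mm high and 36 mm from the axis.
- dial: Bystander: chrome dial indicator body lying on its back, 58 mm across, 22 mm high, stem along its x. Origin under its centre.
- drift: Bystander: brass drift, 150 mm long along its x, 16 mm thick. Origin under its middle.
- shackle: Bystander: black shackle lying flat, about 80 x 60 mm, 16 mm high. Origin on the bench, inside the bow.
There are look-alikes about, which are no part of the job. What is shaped like the worn_1 but green is not meant. Leave any red look-alike of the full_1 alone.

How it is judged:
By the outcome, as a careful person would: the job done as asked, in the order asked, and still so for the second after the job is handed in, with the robot touching nothing.
It also fails if it takes over 45 s, if anything falls off the work surface, if the arm or the gripper's body presses on something with over 40 N, if the wrist force passes 120 N, or if a joint passes its speed limit or range.

### The arm

A 6-joint arm with a two-finger parallel gripper is mounted at the origin on the work surface. World frame = base frame: x ahead of the robot, y to its left, z up, the work surface at z = 0. Lengths are in m, angles in rad, forces in N, time in s.
With the tool pointing down it reaches from about 0.425 to 0.95 m from the base axis. Payload 3.5 kg.
Tool frame: the origin (TCP) lies on the centre line of the jaws, within the pads' length; the fingertips stand 14 mm ahead of it and the grasp point (between the pads) lies 5 mm behind it (ctrl.tip_reach is the distance from the TCP to the fingertips, in m); z points along the fingers, y is the line along which they close (so a half turn about z gives the same grasp; the last joint's range is limited). The gripper opens to 85 mm and grips with 20 to 120 N. Pads are 22 mm wide; open, the fingers measure 114 mm over their backs; the gripper's body (76 mm by 85 mm) begins 54 mm behind the grasp point. The pads swing forward as they close: fully open they stand 13 mm farther back than shut.
Start: joints at [1.096, 0.286, 1.577, -0, 1.279, -0.15], TCP at [0.215, 0.64, 0.245] pointing down, gripper open.
Joint ranges: [-2.77, 2.77], [-0.9, 2.22], [0.21, 2.48], [-1.53, 4.67], [0.24, 2.81], [-2.84, 2.84]. Speed limits (rad/s): [2.79, 2.79, 3.14, 3.14, 3.14, 3.14].

### API

Orientations are given as a unit quaternion [x, y, z, w].
In Python, from plant import get_state, imaging, workorder, ctrl gives the robot as it stands. The module is installed in compiled form; this text tells all that it offers.
- The arm moves only by the shell command python3 -m jog 'ROWS' [FORCE]. ROWS is JSON, a list of rows, each a list of 7 numbers: the closure, from 0 (fully open) to 1 (shut), then the shift along the tool's x, y, z in mm, then the turn, a rotation vector about the tool's x, y, z in rad. In form: [[gripper, tx, ty, tz, ax, ay, az], ...]. A call has 1 to 12 rows; each row is the pose to reach, as a shift and turn from the pose commanded when the call began, along the tool's axes at that moment; what a row does not reach only later rows make up. A row lasts 1/10 s, in which the tool goes at most 50 mm and 8.59 degrees, less where a joint would pass 70% of its speed; a pose out of reach is approached as far as the arm can. A call with a gripper value outside its range is refused whole. The fingers move at their own pace and stop on an object; FORCE is the grip in N (left out, the last holds). Time passes only in rows, so rows that repeat a pose let the fingers close. It gives the time, the measured TCP pose, the force, the opening and the grip force at its end, in the units of the state.
- get_state(): the state, without advancing time (a new reading comes with each control period).
- imaging.read_camera(name): name is "side" or "top" or "wrist"; returns a dict with "image" (400x640x3 uint8, blue, green, red), "fx", "fy", "cx", "cy" (pixels), "R" (3x3) and "t" (3): a world point X has camera coordinates R X + t; the wrist camera has in their place "tool_from_camera" (4x4, takes a point from camera to tool coordinates, whose origin is the TCP and whose axes are the flange's). Camera axes: x right, y down, z forward; pixel columns grow to the right and rows downward; lengths in m; the calibration is good to about 2 mm. The wrist camera is an equidistant fisheye: a pixel r from the principal point sees the ray r / f radians off the axis. A picture is of the moment at which its call begins: read the wrist's pose just before it. There is no depth.
- workorder.sign_off(): hands the job in; it is judged then, once.
The state is a dict: "time": time; "qpos": joint angles; "dq": joint speeds; "joint_efforts": joint torques, N m; "eef_pos": TCP position; "tcp_rot": TCP orientation; "contact_force": force on the tool from outside, world axes, zero at the start; "wrist_torque": the same for the moment, N m; "opening": opening from 0.0 (shut) to 1.0 (fully open); "finger_force": force on a finger pad.
Only numpy, scipy, OpenCV 4.12 (cv2) and the standard library are available. Lean on these libraries where they do the work, as an engineer would, in place of code of your own. Each camera call takes 0.05 s, during which the arm holds its last target. There are 200 camera calls.

## Working session

There is one attempt and no reset: what is moved stays moved. The work goes in short steps, Python scripts to look and compute and a shell command to move; the robot and the scene stay as the last step left them, time stands still between calls to the robot, and variables do not carry over. Pictures are saved under pics/ and viewed, at most 10 in all, crops included, and the job is handed in when it is done.

```bash
mkdir -p pics
cat > h.py <<'E'
import numpy as np,cv2
from plant import get_state, imaging, workorder, ctrl
def snap(n,f): 
    c=imaging.read_camera(n); cv2.imwrite('pics/'+f,c['image']); return c
def proj(c,X):
    p=np.array(c['R'])@np.array(X)+np.array(c['t']); return c['fx']*p[0]/p[2]+c['cx'],c['fy']*p[1]/p[2]+c['cy']
def onz(c,u,v,z):
    R=np.array(c['R']);t=np.array(c['t']);o=-R.T@t;d=R.T@np.array([(u-c['cx'])/c['fx'],(v-c['cy'])/c['fy'],1]);return o+d*(z-o[2])/d[2]
E
python3 - <<'E'
from h import *
for n in('top','side'):
    c=snap(n,n+'1.png'); print(n,c['fx'],c['cx'],c['cy'],np.round(c['R'],3).tolist(),np.round(c['t'],3), -np.array(c['R']).T@c['t'])
s=get_state();print(s)
E
```

```text
top 410.7113446061551 319.03523991682135 202.23041930825454 [[0.008, -1.0, 0.005], [-0.984, -0.009, -0.176], [0.176, -0.004, -0.984]] [0.008 0.626 1.19 ] [0.4062224  0.01825704 1.2813098 ]
side 391.5060981204473 317.9644732407703 199.17467043841933 [[-0.977, -0.212, 0.01], [-0.155, 0.68, -0.717], [0.145, -0.702, -0.697]] [0.569 0.209 0.997] [0.44401228 0.679053   0.83896888]
{'time': 0.1, 'qpos': array([ 1.09599440e+00,  2.87126374e-01,  1.57804767e+00, -2.85202895e-05,
        1.27863096e+00, -1.49983048e-01]), 'dq': array([ 0.00010355, -0.00147393, -0.003647  , -0.00019098, -0.00240093,
       -0.00114814]), 'joint_efforts': array([ 3.33554808e-04, -4.07298625e+01, -2.93697846e+01, -1.31644242e-04,
        3.45309702e-03, -3.88585207e-06]), 'eef_pos': array([0.21511721, 0.63919363, 0.24404337]), 'tcp_rot': array([ 1.61692239e-01,  9.86840613e-01, -1.05683390e-03, -3.26977422e-04]), 'contact_force': array([-0.4740361 , -0.05762677,  0.18833549]), 'wrist_torque': array([ 0.0161098 , -0.02282926,  0.01616906]), 'finger_force': 0.0, 'opening': 0.9988922266228752}
```

View pics/top1.png

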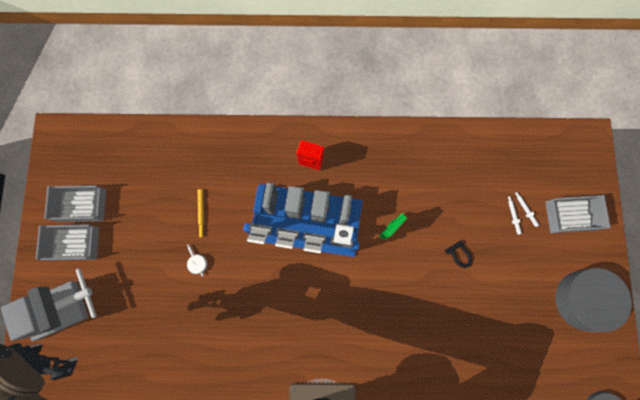

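View pics/side1.png

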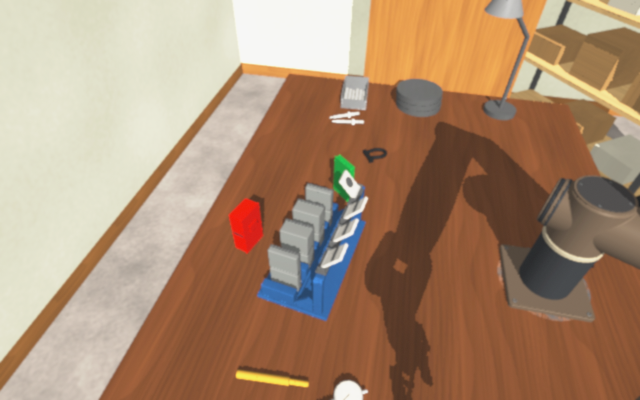

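The top view shows the stand with grey blocks at (268,198), (294,203), (320,206) and (347,210), and tags at (258,235), (286,240), (314,243) and (344,234). The look-alikes are red at (311,154) and green at (394,226), both outside the stand. I'll check the choice in one enlarged crop.

Run:
```python
from h import *
a=cv2.imread('pics/top1.png')[175:265,235:375]; b=cv2.imread('pics/side1.png')[170:325,250:380]
a=cv2.resize(a,(466,300),interpolation=3);b=cv2.resize(b,(325,388),interpolation=3)
o=np.zeros((400,800,3),np.uint8);o[:300,:466]=a;o[:388,470:795]=b;cv2.imwrite('pics/crop1.png',o)
```

```text
(no output)
```

View pics/crop1.png

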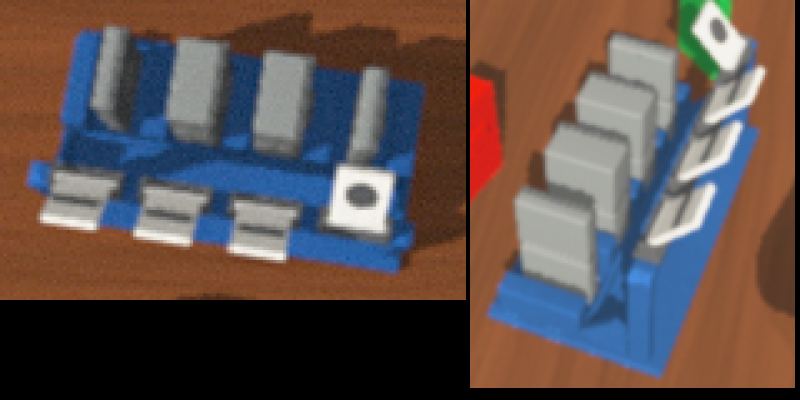

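The blocks from left to right are worn, full, full, worn. The tags are bar, bar, bar, disc, so the two middle tags must go to their blocks and the rightmost must come towards the robot.

```bash
cat >> h.py <<'E'
C=lambda u,v:(235+u/3.33,175+v/3.33)
E
python3 - <<'E'
from h import *
c=imaging.read_camera('top')
z=.16+.06*np.cos(.7)
E=[onz(c,*C(*p),z) for p in[(72,222),(164,240),(258,255),(363,167)]]
d=E[0]-E[2];yaw=np.arctan2(-d[0],d[1]);print('yaw',yaw)
X=np.array([np.cos(yaw),np.sin(yaw),0]);Y=np.array([-X[1],X[0],0])
B=[onz(c,*C(*p),.142) for p in[(114,30),(203,41),(288,53),(375,70)]]
for i,e in enumerate(E):
    h=e+X*.06*np.sin(.7)*(1 if i<3 else -1); print('hinge',i,h.round(3),'XY',(h@X).round(3),(h@Y).round(3))
for b in B: print('blockback',b.round(3),(b@X).round(3),(b@Y).round(3))
s=get_state();from scipy.spatial.transform import Rotation as R
M=R.from_quat(s['tcp_rot']).as_matrix();print(M.round(3),np.arctan2(M[1,1],M[0,1]))
E
```

```text
yaw -0.16622094809292456
hinge 0 [0.531 0.17  0.206] XY 0.495 0.255
hinge 1 [0.517 0.097 0.206] XY 0.494 0.182
hinge 2 [0.506 0.024 0.206] XY 0.495 0.107
hinge 3 [ 0.5   -0.046  0.206] XY 0.5 0.037
blockback [0.661 0.155 0.142] 0.626 0.263
blockback [0.652 0.079 0.142] 0.63 0.186
blockback [0.643 0.007 0.142] 0.633 0.113
blockback [ 0.629 -0.067  0.142] 0.631 0.038
[[-0.948  0.319 -0.001]
 [ 0.319  0.948 -0.002]
 [ 0.    -0.002 -1.   ]] 1.246001519864333
```

```bash
python3 -m jog '[[1,-386,-428,0,0,0,-0.158],[1,-386,-428,0,0,0,-0.158],[1,-386,-428,0,0,0,-0.158],[1,-386,-428,0,0,0,-0.158],[1,-386,-428,0,0,0,-0.158],[1,-386,-428,0,0,0,-0.158],[1,-386,-428,0,0,0,-0.158],[1,-386,-428,0,0,0,-0.158],[1,-386,-428,0,0,0,-0.158],[1,-386,-428,0,0,0,-0.158],[1,-386,-428,0,0,0,-0.158],[1,-386,-428,0,0,0,-0.158]]' 20
cat >> h.py <<'E'
from scipy.spatial.transform import Rotation as Ro
def st():
    s=get_state();p=s['eef_pos'];y=-.166;X=np.array([np.cos(y),np.sin(y),0]);Y=np.array([-X[1],X[0],0])
    M=Ro.from_quat(s['tcp_rot']).as_matrix()
    print('t',s['time'],'X,Y,z',(p@X).round(4),(p@Y).round(4),p[2].round(4),'toolx.X,Y',(M[:,0]@X).round(3),(M[:,0]@Y).round(3),'F',s['contact_force'].round(2),s['opening'].round(3),ctrl.tip_reach)
E
python3 -c "
from h import *
st()
c=imaging.read_camera('wrist');cv2.imwrite('pics/wrist1.png',c['image'])"
```

```text
time: 1.35
eef_pos: [0.4454, 0.1078, 0.2453]
tcp_rot: [0.085, 0.996, -0.0, 0.0]
contact_force: [-0.2, -0.5, -0.9]
opening: 0.003
finger_force: 0.0Traceback (most recent call last):
  File "<string>", line 3, in <module>
    st()
    ~~^^
  File "h.py", line 14, in st
    print('t',s['time'],'X,Y,z',(p@X).round(4),(p@Y).round(4),p[2].round(4),'toolx.X,Y',(M[:,0]@X).round(3),(M[:,0]@Y).round(3),'F',s['contact_force'].round(2),s['opening'].round(3),ctrl.tip_reach)
                                                                                                                                                                ^^^^^^^^^^^^^^^^^^
AttributeError: 'float' object has no attribute 'round'
```

```bash
sed -i "s/s\['opening'\].round(3)/round(s['opening'],3)/" h.py
python3 -c "
from h import *
st()
c=imaging.read_camera('wrist');cv2.imwrite('pics/wrist1.png',c['image'])"
```

```text
t 1.35 X,Y,z 0.4214 0.1799 0.2453 toolx.X,Y -1.0 0.004 F [-0.18 -0.52 -0.92] 0.003 0.014
```

View pics/wrist1.png

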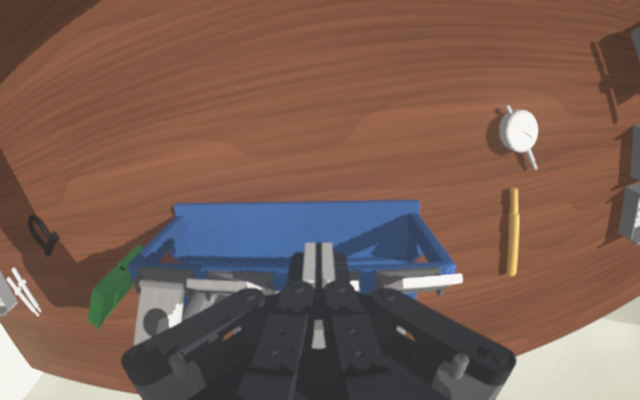

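The closed fingertips at (318,262) are in front of the second tag, with its neighbours at (220,285) and (430,282). I'll descend and push.

```bash
python3 -m jog '[[1,0,0,38,0,0,0],[1,-15,0,38,0,0,0],[1,-27,0,38,0,0,0],[1,-39,0,38,0,0,0],[1,-51,0,38,0,0,0],[1,-63,0,38,0,0,0],[1,-74,0,38,0,0,0],[1,-84,0,38,0,0,0],[1,-84,0,38,0,0,0],[1,-45,0,38,0,0,0],[1,0,0,38,0,0,0],[1,0,0,38,0,0,0]]'; python3 -c "
from h import *
st();c=snap('side','side2.png');st()
cv2.imwrite('pics/c2.png',cv2.resize(c['image'][150:330,230:430],(667,600),interpolation=3))"
```

```text
time: 2.6
eef_pos: [0.4389, 0.1118, 0.2046]
tcp_rot: [0.082, 0.997, -0.0, -0.003]
contact_force: [0.1, -0.4, -0.5]
opening: 0.0
finger_force: 0.0
t 2.6 X,Y,z 0.4144 0.1828 0.2046 toolx.X,Y -1.0 -0.001 F [ 0.1  -0.43 -0.49] 0.0 0.014
t 2.65 X,Y,z 0.4174 0.1829 0.2062 toolx.X,Y -1.0 -0.0 F [ 0.99 -0.87  0.01] -0.0 0.014
```

View pics/c2.png

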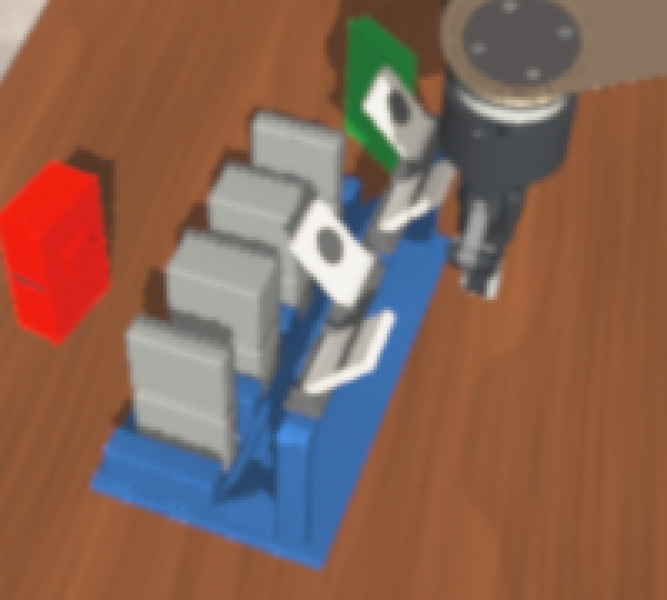

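The second tag now leans to its block with its disc up, at (330,245) in the crop. The third is next.

```bash
python3 -m jog '[[1,-8,-45,0,0,0,0],[1,-8,-75,0,0,0,0],[1,-15,-75,0,0,0,0],[1,-27,-75,0,0,0,0],[1,-39,-75,0,0,0,0],[1,-51,-75,0,0,0,0],[1,-63,-75,0,0,0,0],[1,-75,-75,0,0,0,0],[1,-86,-75,0,0,0,0],[1,-86,-75,0,0,0,0],[1,-50,-75,0,0,0,0],[1,-10,-75,0,0,0,0]]'; python3 -m jog '[[1,0,0,-50,0,0,0],[1,0,0,-95,0,0,0],[1,0,0,-95,0,0,0]]'; python3 -c "
from h import *
st()"
```

```text
time: 3.85
eef_pos: [0.4416, 0.0352, 0.207]
tcp_rot: [0.083, 0.997, 0.0, -0.001]
contact_force: [-0.5, 0.0, 0.1]
opening: -0.002
finger_force: 0.0
time: 4.15
eef_pos: [0.4439, 0.0351, 0.3091]
tcp_rot: [0.083, 0.997, -0.0, 0.006]
contact_force: [0.5, -0.4, 1.0]
opening: -0.005
finger_force: 0.0
t 4.15 X,Y,z 0.432 0.108 0.3091 toolx.X,Y -1.0 0.001 F [ 0.52 -0.42  1.01] -0.005 0.014
```

```bash
python3 -m jog '[[1,-40,-20,0,0,0,0],[1,-80,-40,0,0,0,0],[1,-120,-60,0,0,0,0],[1,-152,-71,0,0,0,0],[1,-152,-71,0,0,0,0],[1,-152,-71,40,0,0,0],[1,-152,-71,75,0,0,0],[1,-152,-71,95,0,0,0],[1,-152,-71,95,0,0,0]]'; python3 -c "
from h import *
st();c=snap('side','side3.png')
cv2.imwrite('pics/c3.png',cv2.resize(c['image'][120:300,230:430],(667,600),interpolation=3))"
```

```text
time: 5.05
eef_pos: [0.5771, -0.0587, 0.203]
tcp_rot: [0.083, 0.997, 0.001, -0.004]
contact_force: [-0.0, 0.7, -0.4]
opening: 0.001
finger_force: 0.0
t 5.05 X,Y,z 0.5789 0.0374 0.203 toolx.X,Y -1.0 0.0 F [-0.02  0.71 -0.37] 0.001 0.014
```

View pics/c3.png

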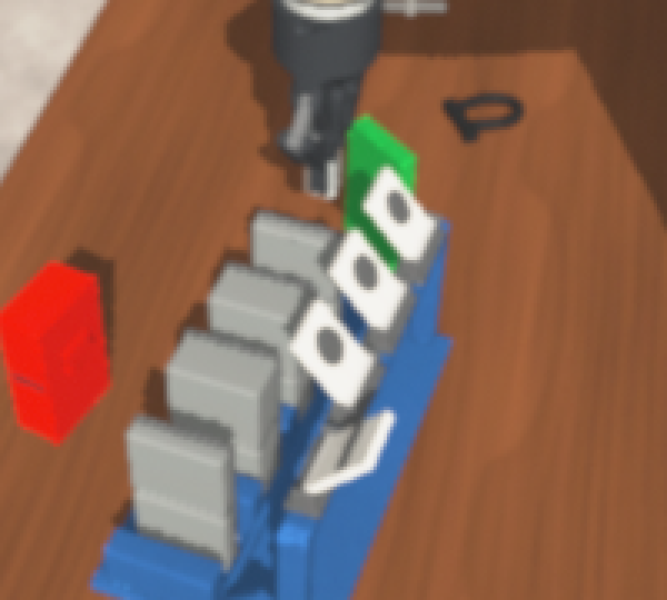

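The third tag is over at (365,270). The fingertips at (320,190) are on the block side of the fourth tag, so I'll pull it towards the robot, then back off and up.

```bash
python3 -m jog '[[1,15,0,0,0,0,0],[1,27,0,0,0,0,0],[1,39,0,0,0,0,0],[1,51,0,0,0,0,0],[1,63,0,0,0,0,0],[1,75,0,0,0,0,0],[1,86,0,0,0,0,0],[1,86,0,0,0,0,0],[1,50,0,0,0,0,0],[1,10,0,0,0,0,0],[1,5,0,-45,0,0,0],[1,5,0,-95,0,0,0]]'; python3 -m jog '[[1,0,-45,-20,0,0,0],[1,0,-90,-40,0,0,0],[1,0,-130,-60,0,0,0],[1,0,-170,-60,0,0,0],[1,0,-170,-60,0,0,0],[1,0,-170,-60,0,0,0],[1,0,-170,-60,0,0,0]]'; python3 -c "
from h import *
st();c=snap('side','side4.png');d=snap('top','top4.png')
o=np.zeros((600,800,3),np.uint8);o[:400,:640]=c['image'];o[330:600,400:800]=cv2.resize(d['image'][170:278,230:390],(400,270),interpolation=3)
cv2.imwrite('pics/c4.png',o)"
```

```text
time: 6.3
eef_pos: [0.5753, -0.0593, 0.2983]
tcp_rot: [0.083, 0.997, 0.001, -0.005]
contact_force: [0.6, -0.2, 1.6]
opening: 0.0
finger_force: 0.0
time: 7.0
eef_pos: [0.5471, -0.226, 0.3617]
tcp_rot: [0.083, 0.997, 0.0, -0.0]
contact_force: [0.2, -0.3, 0.7]
opening: 0.001
finger_force: 0.0
t 7.0 X,Y,z 0.5769 -0.1324 0.3617 toolx.X,Y -1.0 0.0 F [ 0.2  -0.31  0.73] 0.001 0.014
```

View pics/c4.png

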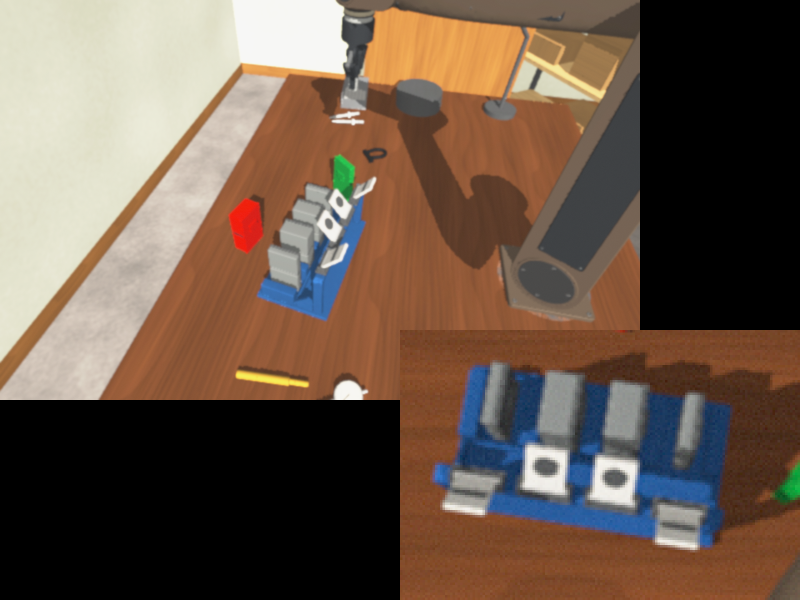

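All four tags are right: bars at the ends (473,490) and (680,525), discs in the middle (545,467) and (615,478). The blocks and bystanders haven't moved, and the arm is clear.

```bash
python3 -c "
from plant import workorder
print(workorder.sign_off())"
```

```text
the job is handed in; nothing more can be done
None
```

The job is handed in: both full-block tags lean to their blocks (disc up) and both worn-block tags lean to the robot (bar up). I pushed three over and left the leftmost, which was already right; the last pictures show nothing else moved and the arm clear.

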